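Load a press nest into the feed chute and latch it at the escapement stop

TASK

Pick up the round steel press nest, lay it flat in the wide upper end of the sloped feed chute and let go of it there. Then push it down the chute, past the spring-loaded check pawl and on against the cushioned escapement stop, until the pawl has sprung back behind it and it stays captive against the stop; feel for the stop and press it gently, never to the end of its travel. Do not lean hard on the chute, leave the other things on the bench alone, and back away at the end.

Things in the scene. Friction and masses are not known exactly. Their poses are not given: they have to be found in the camera images.
- nest: The press nest: a round plain steel puck, 57 mm in diameter, 19 mm high, 0.25 kg, with a round hole in the middle. Origin: centre of its underside, z up. It starts lying on the bench to the right of the chute's low end.
- chute: Feed chute, a plain sheet-steel channel on a base plate 300 x 96 x 6 mm; fixed. Origin: centre of the plate's underside, z up, +x level and downhill. The channel floor, 82 mm wide, descends 15 degrees: its centre line starts at (-0.155, 0, 0.114) and runs 330 mm along (0.966, 0, -0.259). Rails 12 mm high on both sides. The nest does not slide by itself; pushing it takes up to 3 N.
- chute_load (a point): Loading place: point on the channel floor's centre line, 95 mm down the slope from its open upper end; axes as the chute body's. The rails are 69 mm apart from the upper end to 115 mm down the slope, then taper until 157 mm. The escapement head begins at least 55 mm downhill of this point.
- chute_narrow (a point): Point on the channel floor's centre line, 157 mm down the slope, where the taper ends; from here to the lower end the rails are 58.6 mm apart. The aluminium escapement head (pawl and stop) is clamped below, at a setting that differs each time and is not measured: a nest latched at the stop has its centre 38 to 86 mm down the slope from here, so feel for it.
- stop (a joint): Travel of the cushioned stop (black pad 36 x 14 mm, across the channel, facing uphill), m: 0 free, 0.011 end of travel, growing downhill. 3 N preload plus 1.5 N per mm. The pawl snaps in behind the nest when the stop is pressed in 4 to 5.5 mm: 9 to 11.5 N, and up to 2.5 N more at the tool for friction. Let go, the nest springs back onto the pawl and keeps the stop pressed in about 2 mm.
- pawl (a joint): Angle of the spring-loaded check pawl on the head's -y side, rad: 0 closed, its 8 mm roller tip 9 mm inside the rail, 12 to 20 mm above the floor; about 0.5 while the nest passes. Passing takes up to about 6 N; it lets the nest go downhill only. Past it, strips 21 mm above the floor hold the nest down, 46 mm apart; the stop's bridge and knob stand up to 55 mm above the floor.
- cup: A bystander: plain measuring cup, 54 mm in diameter, 70 mm high, standing at the back right. Origin: centre of its underside.
- spinner: A bystander: finished six-lobed spinner, 82 x 94 x 15 mm, lying at the front right. Origin: centre of its underside.
- body_blank: A bystander: three-ring spinner body, 45 x 49 x 6 mm, lying at the front left. Origin: centre of its underside.
Things that resemble listed ones, but are neither listed nor needed, are in the scene too. There is more than one size of the nest; the job needs the middle-sized.

How it is judged (in metres and radians):
On the way:
1. the nest lies flat in the loading end of the chute, uphill of the pawl, and is let go (x of nest in the frame of chute between -0.135 and 0.005 m and y of nest in the frame of chute between -0.01 and 0.01 m and angle between the z axis of nest and the z axis of chute, either way round between 0.22 and 0.31 rad and z of nest in the frame of chute above 0.06 m and value of joint pawl below 0.06 rad and contact force between the fingers and nest below 0.1 N and linear speed of nest below 0.01 m/s), for 0.2 s.
At the end, for the whole second after the job is handed in: The nest lies flat in the lower part of the chute (within 6 mm of its centre line and about 5 degrees of its slope), at rest, captive between the closed pawl (under 0.08 rad) and the stop, which it keeps pressed in by 0.5 to 6.5 mm (value of joint stop between 0.0005 and 0.0065 m and value of joint pawl below 0.08 rad and x of nest in the frame of chute between 0.02 and 0.092 m and y of nest in the frame of chute between -0.006 and 0.006 m and angle between the z axis of nest and the z axis of chute, either way round between 0.175 and 0.35 rad and linear speed of nest below 0.01 m/s); the robot touches nothing.
It fails at once if the cushioned stop is driven to the end of its travel (pressed in more than 10.4 mm, about 19 N) (value of joint stop above 0.0104 m).
It fails at once if the robot bears on the chute or its head with more than 25 N (contact force between any of the fingers, the arm and chute above 25 N).
It fails at once if a bystander is moved by more than 15 mm (distance of any of cup, spinner, body_blank from where it was at the start of the episode above 0.015 m).
It also fails if it takes over 64 s, if anything falls off the work surface, if the arm or the gripper's body presses on something with over 40 N, if the wrist force passes 120 N, or if a joint passes its speed limit or range.

ROBOT

A 7-joint arm with a two-finger parallel gripper is mounted at the origin on a cart in front of the work surface, level with it; the furniture and walls round the work are solid. World frame = base frame: x ahead of the robot, y to its left, z up, the work surface at z = 0. Lengths are in mm, angles in rad, forces in N, time in s.
With the tool pointing down it reaches from about 400 to 875 mm from the base axis. Payload 6.5 kg.
Tool frame: the origin (TCP) lies on the mounting face of the last link; the fingertips stand 166 mm ahead of it and the grasp point (between the pads) lies ahead of it (grip_depth is the z of the grasp point in the tool frame, in mm); z points along the fingers, y is the line along which they close (so a half turn about z gives the same grasp; the last joint's range is limited). The gripper opens to 88 mm and grips with 3 to 60 N. Pads are 18 mm wide; open, the fingers measure 123 mm over their backs; the gripper's body (75 mm by 187 mm) begins 45 mm behind the grasp point.
Start: joints at [-1.318, 0.536, -0.004, 1.538, 0.003, 1.067, -0.071], TCP at [203.718, 617.243, 404.716] pointing down, gripper open.
Joint ranges: [-2.7, 2.7], [-0.37, 2.16], [-1.27, 1.26], [0.24, 2.4], [-1.31, 4.45], [0.19, 1.91], [-2.76, 2.76]. Speed limits (rad/s): [2.39, 2.39, 3.14, 3.14, 3.14, 3.14, 3.14].

INTERFACE

Orientations are given as a rotation vector (axis times angle).
In Python, from bench import observe, grab_frame, camera_model, close_job, grip_depth gives the robot as it stands.
- The arm moves only by the tool apply_moves, never from a script. Its argument "motion" is a list that holds one entry, the list of rows, each a list of 5 numbers: the opening, from -1 (shut) to 1 (fully open), then the shift along the world's x, y, z in cm, then the turn about the world's z in degrees. A call has 1 to 5 rows; each row shifts and turns the commanded pose from where the row before left it; what a row does not reach is not made up. A row lasts 1/8 s, in which the tool goes at most 62.5 mm and 10.7 degrees, less where a joint would pass 70% of its speed; a pose out of reach is approached as far as the arm can. A call with a gripper value outside its range is refused whole. The fingers move at their own pace and stop on an object; "squeeze" is the grip in N (left out, the last holds). Time passes only in rows, so rows that do not move let the fingers close. It gives the time, the measured TCP pose, the force, the opening and the grip force at its end, in the units of the state.
- observe(): the state, without advancing time (a new reading comes with each control period).
- grab_frame(name): name is "scene" or "side" or "wrist"; returns the picture (420x560x3 uint8, red, green, blue); there is no depth.
- camera_model(name): a dict with "K" (3x3 intrinsics, pixels), "origin" and "attitude" of the camera in the world. Camera axes: x right, y down, z forward; pixel columns grow to the right and rows downward; lengths in mm; the calibration is good to about 2 mm. A picture is of the moment at which its call begins: read the wrist's pose just before it. camera_model takes no time and is no camera call; for the wrist camera it gives the pose at the moment of the call.
- close_job(): hands the job in; it is judged then, once.
The state is a dict: "t": time; "qpos": joint angles; "qvel": joint speeds; "tau": joint torques, N m; "eef_pos": TCP position; "orientation": TCP orientation; "ft_force": force on the tool from outside, world axes, zero at the start; "wrist_torque": the same for the moment, N m; "opening": finger opening in mm; "gripper_force": force on a finger pad.
Only numpy, scipy, OpenCV 4.12 (cv2) and the standard library are available. Lean on these libraries where they do the work, as an engineer would, in place of code of your own. Each camera call takes 0.05 s, during which the arm holds its last target. There are 200 camera calls.

## Working session

There is one attempt and no reset: what is moved stays moved. The work goes in short steps, Python scripts to look and compute and a tool call to move; the robot and the scene stay as the last step left them, time stands still between calls to the robot, and variables do not carry over. Pictures are saved under pics/ and viewed, at most 10 in all, crops included, and the job is handed in when it is done.

Besides the shell and the picture viewer there is one more tool, called after "Call:" by a JSON object that holds its "fn" and its "kwargs", one argument or row to a line. apply_moves: Moves the arm, as the interface text tells. Its arguments: {"type":"object","properties":{"motion":{"type":"array","items":{"type":"array","items":{"type":"array","items":{"type":"number"}}}},"squeeze":{"type":"number"}},"required":["motion"]}

```bash
mkdir -p pics; ls; python3 - <<'E'
from bench import *
import cv2,numpy as np
print(grip_depth,observe())
for n in ("scene","side"):
    m=camera_model(n);print(n,m)
    cv2.imwrite(f"pics/{n}0.png",cv2.resize(grab_frame(n)[:,:,::-1],(800,600),interpolation=cv2.INTER_CUBIC))
E
```

```text
pics
147.29999999999998 {'t': 0.0, 'qpos': array([-1.31818735,  0.53716281, -0.00441869,  1.53883486,  0.00260563,
        1.06729462, -0.07121628]), 'qvel': array([-0.0010238 , -0.00085193,  0.00126639, -0.00070394, -0.00032045,
       -0.00059647, -0.00128226]), 'tau': array([-2.15407599e-03, -5.70975888e+01,  9.89340842e-01, -2.51599985e+01,
       -5.63061330e-02,  1.78767624e-02,  1.75226619e-04]), 'eef_pos': array([203.64029269, 616.94315487, 403.85612149]), 'orientation': array([-4.98581180e-01, -3.10164416e+00,  2.65302369e-03]), 'ft_force': array([ 0.16335514, -0.10470595,  0.16821277]), 'wrist_torque': array([-0.01003118, -0.00949198, -0.00869807]), 'gripper_force': 0.0, 'opening': 88.092021390665}
scene {'K': array([[493.35924796,   0.        , 269.34161499],
       [  0.        , 493.35924796, 213.83815398],
       [  0.        ,   0.        ,   1.        ]]), 'origin': array([1683.74364409, -228.27470085,  804.33185198]), 'attitude': array([-1.7481033 , -1.41271516,  0.77501314])}
side {'K': array([[454.6310072 ,   0.        , 282.45908217],
       [  0.        , 454.6310072 , 204.01822171],
       [  0.        ,   0.        ,   1.        ]]), 'origin': array([ 164.0992034 , -769.66701859,  706.72198864]), 'attitude': array([-2.13214918,  0.57719855, -0.27217158])}
```

View pics/scene0.png

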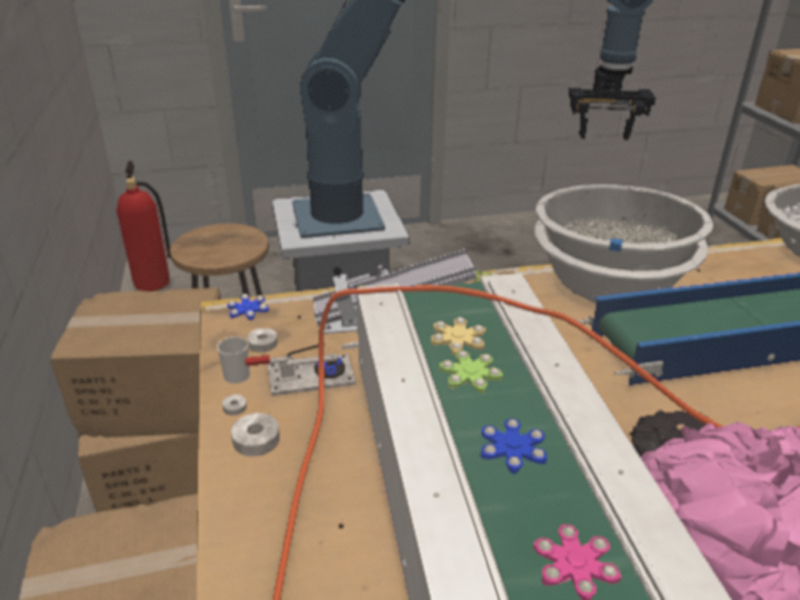

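View pics/side0.png

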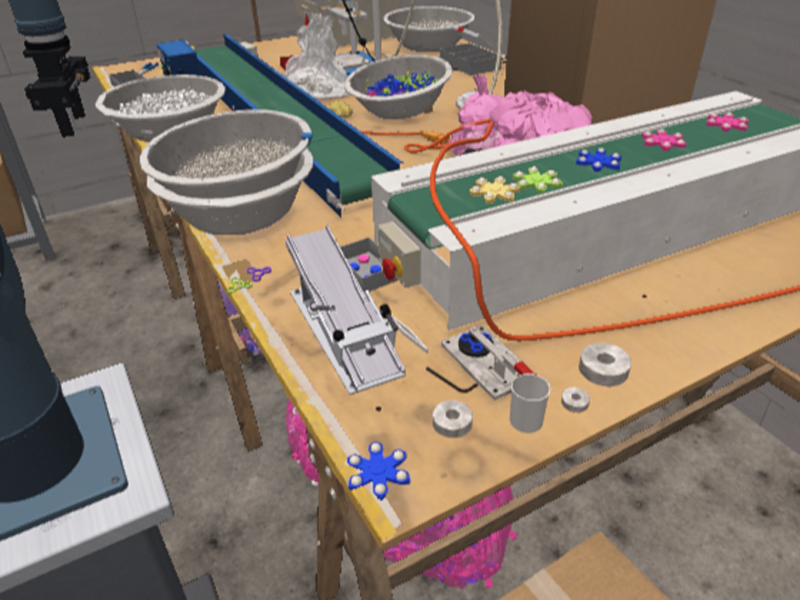

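The side view shows the chute running from (315,235) at its upper end to (378,380) at its lower end. The three ring-like candidates are at (452,418) middle-sized, (575,399) small and (605,364) large. The one at (452,418) fits best: middle-sized and next to the chute's low end. I'll confirm it in a crop.

```bash
python3 - <<'E'
from bench import *
import cv2,numpy as np
f=grab_frame("side")[:,:,::-1]
c=f[150:300,190:390]; cv2.imwrite("pics/c1.png",cv2.resize(c,(800,600),interpolation=cv2.INTER_CUBIC))
c=f[225:345,285:445]; cv2.imwrite("pics/c2.png",cv2.resize(c,(800,600),interpolation=cv2.INTER_CUBIC))
E
```

```text
(no output)
```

View pics/c1.png

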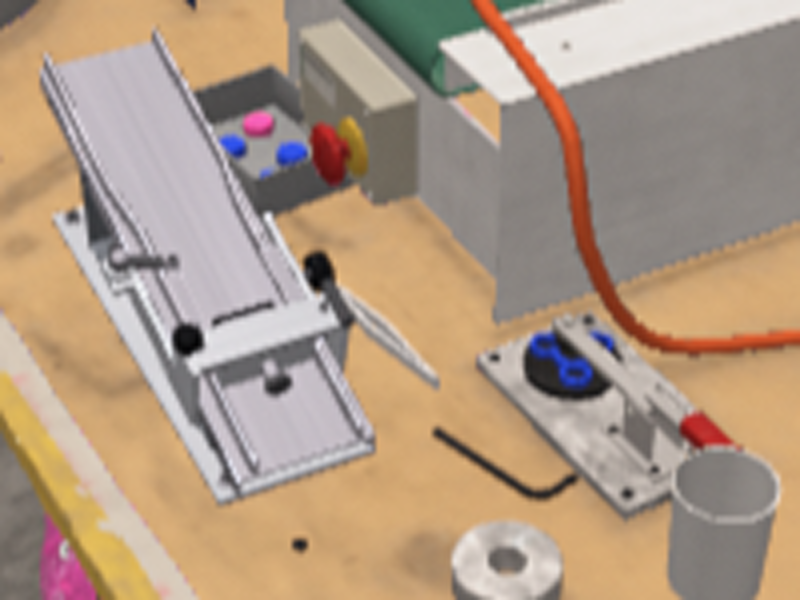

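View pics/c2.png

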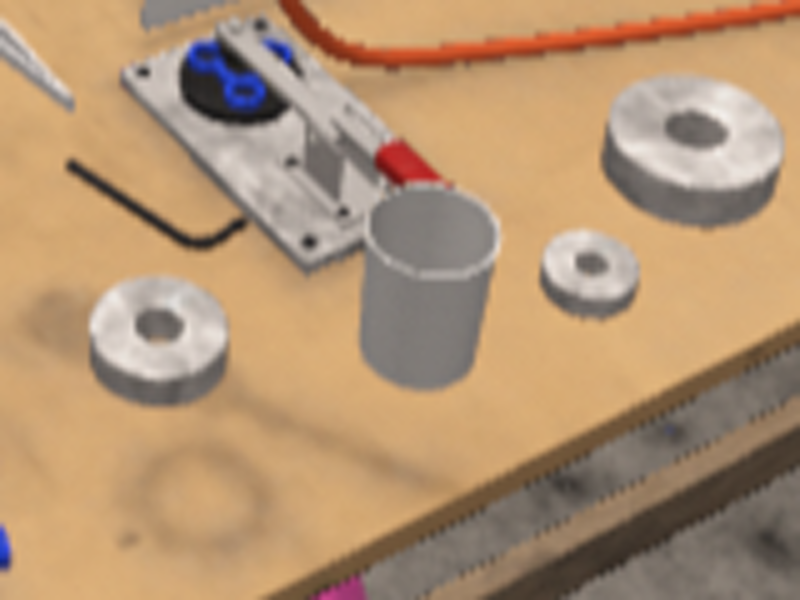

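The crop confirms it. The solid ring with its top face at (160,325) is about 28 px across natively, against about 19 px for the small one at (590,260) and about 35 px for the large one at (695,125). Now I'll fit the chute pose and measure the nest.

```bash
cat > h.py <<'E'
from bench import *
import cv2,numpy as np
from scipy.optimize import least_squares
from scipy.spatial.transform import Rotation as R
def proj(m,P):
    P=np.atleast_2d(P); A=R.from_rotvec(m["attitude"]).as_matrix()
    q=(P-m["origin"])@A; q=q@m["K"].T; return q[:,:2]/q[:,2:]
def onz(m,uv,z):
    A=R.from_rotvec(m["attitude"]).as_matrix()
    d=A@np.linalg.solve(m["K"],np.array([uv[0],uv[1],1.])); o=m["origin"]
    return o+d*(z-o[2])/d[2]
def chute(p,L):
    c,s=np.cos(p[2]),np.sin(p[2]); L=np.atleast_2d(L)
    return L@np.array([[c,-s,0],[s,c,0],[0,0,1]]).T+[p[0],p[1],0]
def slope(s,y=0,h=0):
    c,n=np.cos(np.radians(15)),np.sin(np.radians(15))
    return np.array([-155+s*c+h*n,y,114-s*n+h*c])
E
python3 - <<'E'
from h import *
m=camera_model("side")
nat=lambda u,v,k,a,b:np.array([(u+.5)/k-.5+a,(v+.5)/k-.5+b])
n=nat(159,325,5,285,225);print("nest",onz(m,n,19), onz(m,nat(90,325,5,285,225),19)-onz(m,nat(228,325,5,285,225),19))
for nm,u,v,z in(("cuptop",432,232,70),("small",590,262,10)):print(nm,onz(m,nat(u,v,5,285,225),z))
print("spinner",onz(m,np.array([378,468])/1.4286,15))
L=np.array([[-150,-48,6],[150,-48,3],slope(330,-41),slope(330,41),slope(0,-35,12),slope(0,35,12)])
uv=np.array([nat(u,v,4,190,150) for u,v in[(55,215),(222,502),(244,492),(374,446),(45,58),(155,33)]])
r=least_squares(lambda p:(proj(m,chute(p,L))-uv).ravel(),[420,-50,-1.6])
print(r.x,np.round(r.fun.reshape(-1,2),1))
print("load",chute(r.x,slope(95)),"narrow",chute(r.x,slope(157)),"ends",chute(r.x,slope(0)),chute(r.x,slope(330)))
for u,v,h in((170,262,16),(245,313,14)): # pawl tip, pad
    print(h)
    for s in np.arange(150,260,10):
        q=proj(m,chute(r.x,slope(s,0,h)))[0]; print(s,np.round((q-[190,150])*4))
E
```

```text
nest [ 538.26570006 -232.16664909   19.        ] [-48.50239197  28.82966758   0.        ]
cuptop [ 630.63961917 -285.39259959   70.        ]
small [ 720.68501272 -288.34494451   10.        ]
spinner [ 402.91741903 -260.568152     15.        ]
[492.48833084  35.60527531  -1.64418747] [[-0.6  0.6]
 [-0.3  2.2]
 [-1.1 -0.8]
 [ 1.3 -1.2]
 [ 0.9 -0.5]
 [-0.3 -0.7]]
load [[497.12520503  98.67209264  89.41219072]] narrow [[492.73394452  38.9459036   73.36540992]] ends [[503.85374936 190.18802746 114.        ]] [[ 480.48091115 -127.70943033   28.58971512]]
16
150 [187. 205.]
160 [193. 218.]
170 [200. 230.]
180 [206. 242.]
190 [213. 255.]
200 [219. 268.]
210 [226. 281.]
220 [232. 294.]
230 [239. 307.]
240 [246. 320.]
250 [253. 333.]
14
150 [187. 208.]
160 [193. 220.]
170 [200. 232.]
180 [206. 245.]
190 [212. 257.]
200 [219. 270.]
210 [226. 283.]
220 [232. 296.]
230 [239. 309.]
240 [246. 322.]
250 [253. 336.]
```

Call:
{"fn": "apply_moves", "kwargs": {
  "motion": [
    [[1,2.4,-4.8,0,4.7],[1,2.4,-4.8,0,4.7],[1,2.4,-4.8,0,4.7],[1,2.4,-4.8,0,0],[1,2.4,-4.8,0,0]]
  ]
}}

```text
t: 0.78
eef_pos: [324.3, 375.5, 404.7]
orientation: [0.114, 3.139, -0.0]
ft_force: [-0.3, 0.2, 0.2]
opening: 88.1
gripper_force: 0.0
```

Call:
{"fn": "apply_moves", "kwargs": {
  "motion": [
    [[1,2.4,-4.8,0,0],[1,2.4,-4.8,0,0],[1,2.4,-4.8,0,0],[1,2.4,-4.8,0,0],[1,2.4,-4.8,0,0]]
  ]
}}

```text
t: 1.4
eef_pos: [444.2, 135.6, 404.8]
orientation: [0.114, 3.139, 0.0]
ft_force: [0.7, 0.7, -0.8]
opening: 88.1
gripper_force: 0.0
```

Call:
{"fn": "apply_moves", "kwargs": {
  "motion": [
    [[1,2.4,-4.8,0,0],[1,2.4,-4.8,0,0],[1,0,0,0,0],[1,0,0,0,0]]
  ]
}}

```text
t: 1.9
eef_pos: [491.4, 41.7, 404.5]
orientation: [-0.114, -3.139, -0.001]
ft_force: [-0.8, -0.3, -0.0]
opening: 87.8
gripper_force: 0.0
```

```bash
python3 - <<'E'
from h import *
o=observe();print(o['t'],o['eef_pos'],R.from_rotvec(o['orientation']).as_matrix()[:,1],o['qpos'])
m=camera_model("wrist");print(m)
f=grab_frame("wrist")[:,:,::-1]
cv2.imwrite("pics/w1.png",cv2.resize(f,(800,600),interpolation=cv2.INTER_CUBIC))
np.savez("w1.npz",f=f,**m)
E
```

```text
1.9 [491.43467412  41.7474781  404.46509487] [7.25181642e-02 9.97367047e-01 2.98247220e-04] [-0.36679631  0.2708158   0.22675991  1.95581526 -0.07603493  0.92365503
  1.39611933]
{'K': array([[299.58508483,   0.        , 282.00035601],
       [  0.        , 299.58508483, 213.49707475],
       [  0.        ,   0.        ,   1.        ]]), 'origin': array([426.30467087,  46.2943097 , 384.11668589]), 'attitude': array([2.15457003, 2.00183491, 0.25985189])}
```

View pics/w1.png

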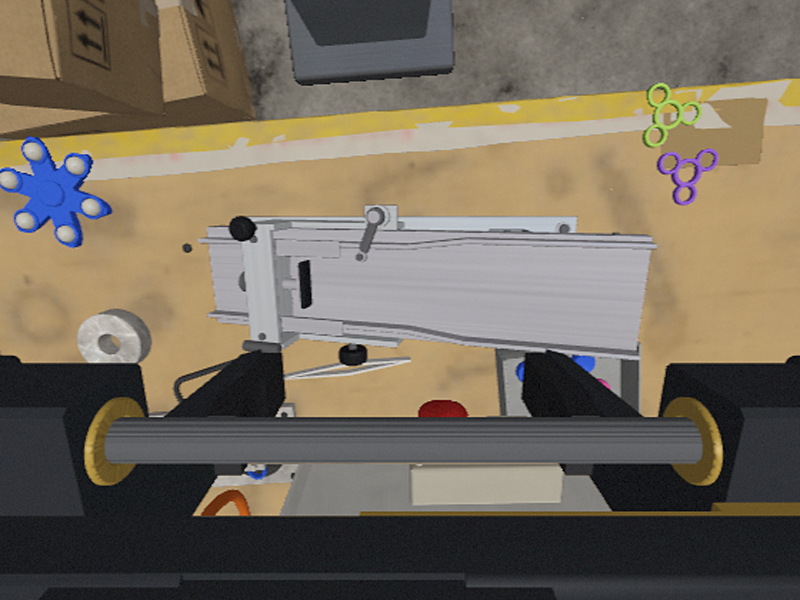

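```bash
python3 - <<'E'
from h import *
f=np.load("w1.npz")["f"]
c=np.hstack([f[145:265,50:115],f[145:265,140:210],f[145:265,400:465]])
print(c.shape)
cv2.imwrite("pics/w2.png",cv2.resize(c,None,fx=4,fy=4,interpolation=cv2.INTER_CUBIC))
E
```

```text
(120, 200, 3)
```

View pics/w2.png

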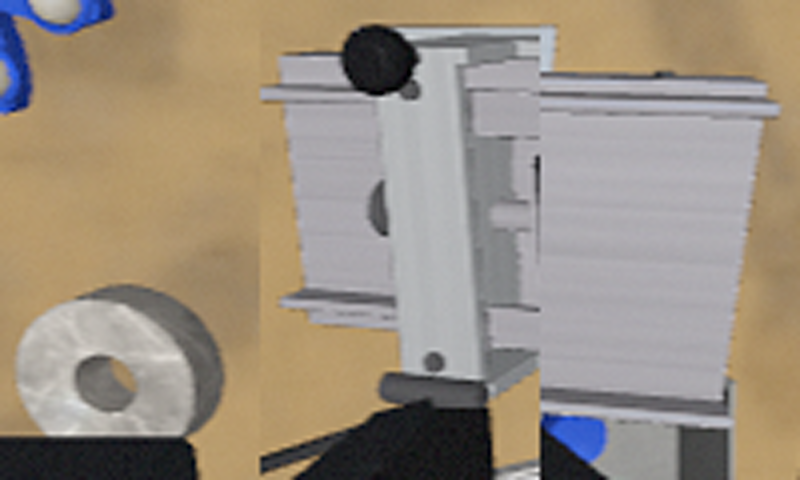

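```bash
python3 - <<'E'
from h import *
m=dict(np.load("w1.npz")); ms=camera_model("side")
print("nest",onz(m,(76.1,240),19))
L=np.array([slope(330,-41),slope(330,41),slope(0,-41),slope(0,-36,12),slope(0,36,12),slope(330,-30.5,12),slope(330,30.5,12),[-150,-48,6]])
uv=np.array([[145,159.2],[152.5,225.7],[456.8,166.5],[459.3,171],[448,248.5],[140,168.3],[145.3,220.3],[403.9,151.9]])
nat=lambda u,v:np.array([(u+.5)/4-.5+190,(v+.5)/4-.5+150])
Ls=np.array([[-150,-48,6],[150,-48,3],slope(330,-41),slope(330,41),slope(0,-35,12),slope(0,35,12)])
us=np.array([nat(u,v) for u,v in[(55,215),(222,502),(244,492),(374,446),(45,58),(155,33)]])
f=lambda p:(proj(m,chute(p,L))-uv).ravel()
g=lambda p:(proj(ms,chute(p,Ls))-us).ravel()
r=least_squares(f,[492,35,-1.64],loss='soft_l1');print(r.x,np.round(f(r.x).reshape(-1,2),1).tolist())
r2=least_squares(lambda p:np.r_[f(p),g(p)],r.x,loss='soft_l1');print(r2.x,np.round(g(r2.x).reshape(-1,2),1).tolist())
p=r2.x;np.save("p.npy",p)
# s of pad top edge and pawl tip
for nm,q,h in(("pad",(217.5,198.6),14),("pawl",(251.8,179.7),20)):
    s=least_squares(lambda a:proj(m,chute(p,slope(a[0],a[1],h)))[0]-q,[200,0]).x;print(nm,s)
for s in(95,157,178,200):print(s,chute(p,slope(s)))
E
```

```text
nest [ 538.31118172 -228.52648853   19.        ]
[494.43179704  43.17613763  -1.6402708 ] [[-1.3, -0.3], [-0.7, 0.2], [0.5, -1.5], [1.2, 1.2], [0.9, 1.9], [-2.4, 0.7], [-1.2, 0.0], [0.8, -1.2]]
[494.42814602  42.78248346  -1.64018827] [[-1.1, -0.8], [-0.6, -0.1], [-1.5, -3.2], [0.7, -3.6], [0.4, -1.9], [-1.0, -2.1]]
pad [230.26906465  -1.53461246]
pawl [187.99811352 -24.29096288]
95 [[498.81276661 105.86734022  89.41219072]]
157 [[494.66039791  46.12406729  73.36540992]]
178 [[493.25395045  25.88844259  67.93020997]]
200 [[491.78052929   4.68921671  62.23619098]]
```

The wrist view shows the spinner at (52,193), the nest at (113,337), the pawl tip at (360,257), the pad at (306,284) and the chute's upper end at (650,290). The fits put the nest near (538,-230), the pad face near s=230 and the pawl tip near s=188.

Call:
{"fn": "apply_moves", "kwargs": {
  "motion": [
    [[1,0.94,-5.44,0,0],[1,0.94,-5.44,0,0],[1,0.94,-5.44,0,0],[1,0.94,-5.44,0,0],[1,0.94,-5.44,0,0]]
  ]
}}

```text
t: 2.58
eef_pos: [539.4, -230.4, 404.7]
orientation: [0.109, 3.139, 0.002]
ft_force: [0.1, 0.3, 0.3]
opening: 88.0
gripper_force: 0.0
```

Call:
{"fn": "apply_moves", "kwargs": {
  "motion": [
    [[1,0,0,-5,0],[1,0,0,-5,0],[1,0,0,-5,0],[1,0,0,0,0]]
  ]
}}

```text
t: 3.08
eef_pos: [537.5, -228.3, 251.5]
orientation: [-0.11, -3.132, -0.005]
ft_force: [-0.3, 0.1, -0.6]
opening: 88.0
gripper_force: 0.0
```

```bash
python3 - <<'E'
from h import *
o=observe();print(o['t'],o['eef_pos'],o['ft_force'])
m=camera_model("wrist")
f=grab_frame("wrist")[:,:,::-1]
cv2.imwrite("pics/w3.png",cv2.resize(f,(800,600),interpolation=cv2.INTER_CUBIC))
np.savez("w3.npz",f=f,**m)
for z in (0,19):
  print(z,proj(m,[538.3,-228.5,z])*800/560,proj(m,[538.3,-232,z])*800/560)
E
```

```text
3.075 [ 537.52834152 -228.28054323  251.5449087 ] [-0.27491624  0.12501692 -0.5953745 ]
0 [[401.86877617 316.37857952]] [[395.66617523 316.80807781]]
19 [[401.87709697 326.42754136]] [[395.16148256 326.89013935]]
```

View pics/w3.png

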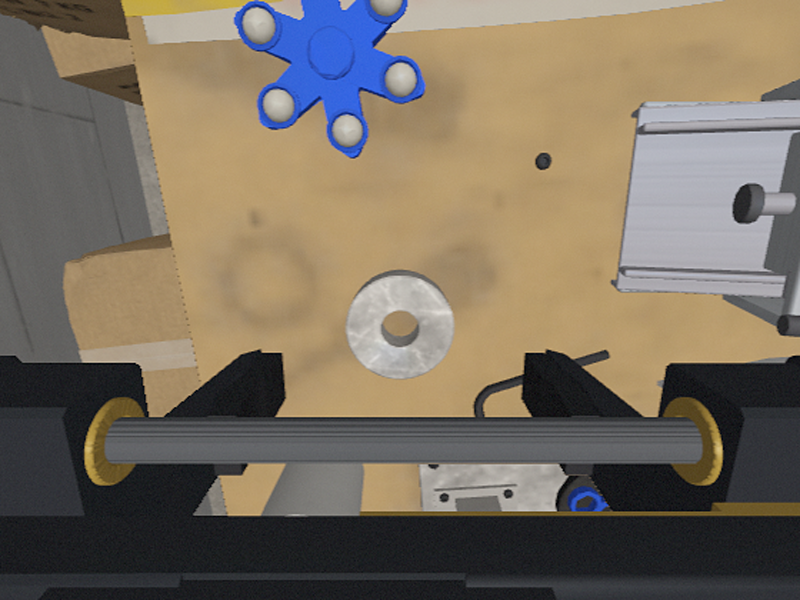

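The nest's top face is at (400,324), right between the fingers (predicted 402,326). Descending to grasp.

Call:
{"fn": "apply_moves", "kwargs": {
  "motion": [
    [[1,0,0,-4,0],[1,0,0,-2.5,0],[1,0,0,-1.4,0],[1,0,0,0,0],[1,0,0,0,0]]
  ]
}}

```text
t: 3.75
eef_pos: [539.5, -231.0, 177.3]
orientation: [0.114, 3.137, -0.001]
ft_force: [0.7, -0.4, 0.1]
opening: 87.9
gripper_force: 0.0
```

Call:
{"fn": "apply_moves", "kwargs": {
  "motion": [
    [[0,0,0,0,0],[0,0,0,0,0],[0,0,0,0,0],[0,0,0,0,0],[0,0,0,0,0]]
  ],
  "squeeze": 25
}}

```text
t: 4.38
eef_pos: [538.8, -230.6, 175.8]
orientation: [0.114, 3.139, 0.0]
ft_force: [-0.5, 1.4, 3.4]
opening: 55.7
gripper_force: 25.0
```

Call:
{"fn": "apply_moves", "kwargs": {
  "motion": [
    [[0,0,0,3,0],[0,0,0,4,0],[0,0,0,5,0],[0,0,0,4,0],[0,-0.4,3,0,0]]
  ]
}}

```text
t: 5.0
eef_pos: [535.2, -203.4, 338.8]
orientation: [0.121, 3.133, -0.005]
ft_force: [0.2, -0.0, -4.4]
opening: 55.8
gripper_force: 25.0
```

Call:
{"fn": "apply_moves", "kwargs": {
  "motion": [
    [[0,-0.6,5.2,0,0],[0,-0.6,5.2,0,0],[0,-0.6,5.2,0,0],[0,-0.6,5.2,0,0],[0,-0.6,5.2,0,0]]
  ]
}}

```text
t: 5.62
eef_pos: [503.9, 60.7, 335.3]
orientation: [-0.114, -3.139, 0.001]
ft_force: [0.9, 0.8, -2.7]
opening: 56.2
gripper_force: 25.0
```

Call:
{"fn": "apply_moves", "kwargs": {
  "motion": [
    [[0,-0.6,5.1,0,0],[0,0,0,0,0],[0,0,0,0,0]]
  ]
}}

```text
t: 6.0
eef_pos: [498.4, 109.6, 335.3]
orientation: [-0.114, -3.139, 0.002]
ft_force: [-0.2, -1.2, -3.6]
opening: 55.9
gripper_force: 25.0
```

```bash
python3 - <<'E'
from h import *
o=observe();print(o['t'],o['eef_pos'],o['ft_force'],o['opening'],o['gripper_force'])
m=camera_model("wrist")
f=grab_frame("wrist")[:,:,::-1]
cv2.imwrite("pics/w4.png",cv2.resize(f,(800,600),interpolation=cv2.INTER_CUBIC))
p=np.load("p.npy");s=lambda *a:chute(p,slope(*a))[0]
print(s(90)); print([ (proj(m,s(*a))*800/560).round().tolist() for a in((0,-41),(330,-41),(330,41),(230,0,14),(188,-20.3,20))])
E
```

```text
6.0 [498.44658392 109.61539496 335.25637085] [-0.1652577  -1.15732436 -3.579463  ] 55.915044923067256 24.998645782470703
[499.14763506 110.6853461   90.70628594]
[[[592.0, 246.0]], [[56.0, 232.0]], [[80.0, 349.0]], [[174.0, 307.0]], [[224.0, 279.0]]]
```

View pics/w4.png

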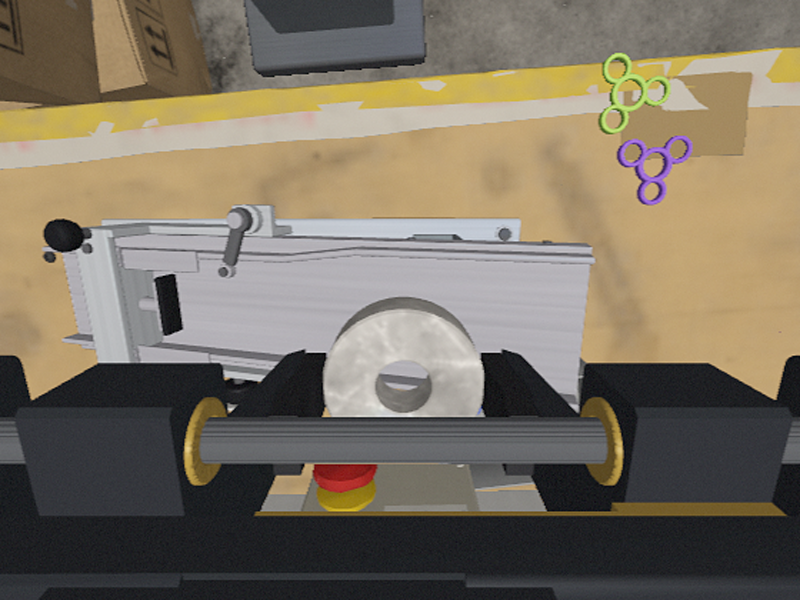

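The nest is held level, with its top at (404,365). The chute's upper corner at (592,250) and the pad at (170,304) match the fit. I'll lower and feel for the floor.

Call:
{"fn": "apply_moves", "kwargs": {
  "motion": [
    [[0,0.05,0,-3,0],[0,0,0,-2,0],[0,0,0,-0.6,0],[0,0,0,0,0],[0,0,0,0,0]]
  ]
}}

```text
t: 6.68
eef_pos: [499.7, 109.9, 280.5]
orientation: [0.115, 3.138, 0.001]
ft_force: [-0.0, 0.4, -2.9]
opening: 56.4
gripper_force: 25.0
```

Call:
{"fn": "apply_moves", "kwargs": {
  "motion": [
    [[0,0,0,-0.2,0],[0,0,0,0,0],[0,0,0,0,0]]
  ]
}}

```text
t: 7.05
eef_pos: [499.2, 110.3, 277.8]
orientation: [0.114, 3.139, 0.0]
ft_force: [-0.0, 0.2, -3.6]
opening: 55.3
gripper_force: 25.0
```

Call:
{"fn": "apply_moves", "kwargs": {
  "motion": [
    [[0,0,0,-0.2,0],[0,0,0,0,0],[0,0,0,0,0]]
  ]
}}

```text
t: 7.42
eef_pos: [499.2, 110.2, 275.7]
orientation: [-0.114, -3.139, 0.0]
ft_force: [-0.5, 1.0, -2.8]
opening: 55.9
gripper_force: 25.0
```

Call:
{"fn": "apply_moves", "kwargs": {
  "motion": [
    [[0.68,0,0,0,0],[0.68,0,0,0,0],[0.68,0,0,0,0],[0.68,0,0,0,0]]
  ]
}}

```text
t: 7.92
eef_pos: [499.3, 110.3, 275.8]
orientation: [0.114, 3.139, 0.0]
ft_force: [-0.2, -0.7, -0.0]
opening: 74.0
gripper_force: 0.0
```

Call:
{"fn": "apply_moves", "kwargs": {
  "motion": [
    [[0.68,0,0,2,0],[0.68,0,0,3,0],[0.68,0,0,3,0],[0.68,0,0,0,0],[0.68,0,0,0,0]]
  ]
}}

```text
t: 8.55
eef_pos: [498.9, 110.2, 355.1]
orientation: [-0.114, -3.139, 0.0]
ft_force: [-0.0, -0.3, -0.0]
opening: 74.1
gripper_force: 0.0
```

```bash
python3 - <<'E'
from h import *
o=observe();print(o['t'],o['eef_pos'],o['ft_force'],o['opening'],o['gripper_force'])
m=camera_model("wrist")
f=grab_frame("wrist")[:,:,::-1]
cv2.imwrite("pics/w5.png",cv2.resize(f,(800,600),interpolation=cv2.INTER_CUBIC))
p=np.load("p.npy");s=lambda *a:chute(p,slope(*a))[0]
for k in range(80,120,5):print(k,(proj(m,s(k,0,19))*800/560).round())
E
```

```text
8.55 [498.8786099  110.24784944 355.13073166] [-0.03669971 -0.29192592 -0.00397467] 74.14485816631961 0.0
80 [[413. 317.]]
85 [[404. 316.]]
90 [[395. 315.]]
95 [[387. 315.]]
100 [[378. 314.]]
105 [[370. 313.]]
110 [[361. 313.]]
115 [[353. 312.]]
```

View pics/w5.png

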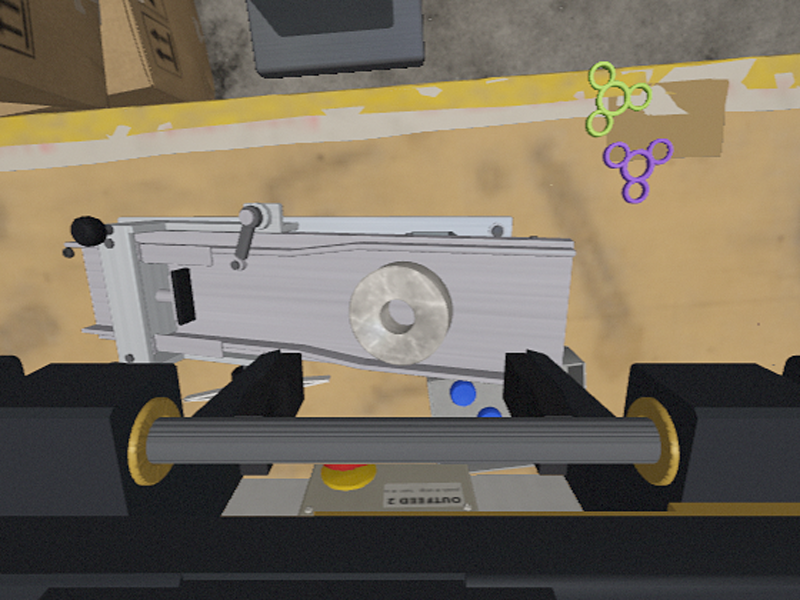

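The nest lies flat at (400,315), s≈88, centred, and the pawl is still closed at (238,265). Next I close the fingers and go behind it.

Call:
{"fn": "apply_moves", "kwargs": {
  "motion": [
    [[-1,0.2,3,0,0],[-1,0.23,2.8,0,0],[-1,0,0,0,0],[-1,0,0,0,0],[-1,0,0,0,0]]
  ],
  "squeeze": 20
}}

```text
t: 9.22
eef_pos: [503.5, 166.9, 355.4]
orientation: [-0.117, -3.139, 0.001]
ft_force: [-0.3, -0.0, 0.1]
opening: 26.3
gripper_force: 0.0
```

Call:
{"fn": "apply_moves", "kwargs": {
  "motion": [
    [[-1,0,0,-4,0],[-1,0,0,-2.2,0],[-1,0,0,-1,0],[-1,0,0,0,0],[-1,0,0,0,0]]
  ]
}}

```text
t: 9.85
eef_pos: [504.0, 168.2, 284.6]
orientation: [0.115, 3.138, 0.001]
ft_force: [0.4, -0.6, 0.3]
opening: 0.6
gripper_force: 0.0
```

Call:
{"fn": "apply_moves", "kwargs": {
  "motion": [
    [[-1,0,0,-0.4,0],[-1,0,0,0,0],[-1,0,0,0,0]]
  ]
}}

```text
t: 10.22
eef_pos: [503.5, 168.3, 279.9]
orientation: [0.114, 3.139, 0.0]
ft_force: [0.6, 0.3, 0.4]
opening: 0.7
gripper_force: 0.0
```

Call:
{"fn": "apply_moves", "kwargs": {
  "motion": [
    [[-1,0,0,-0.2,0],[-1,0,0,0,0],[-1,0,0,0,0]]
  ]
}}

```text
t: 10.6
eef_pos: [503.5, 168.3, 277.7]
orientation: [-0.114, -3.139, 0.0]
ft_force: [-0.1, -0.1, -0.5]
opening: 0.9
gripper_force: 0.0
```

Call:
{"fn": "apply_moves", "kwargs": {
  "motion": [
    [[-1,-0.067,-0.964,-0.259,0],[-1,-0.067,-0.964,-0.259,0],[-1,-0.067,-0.964,-0.259,0],[-1,-0.067,-0.964,-0.259,0],[-1,0,0,0,0]]
  ]
}}

```text
t: 11.22
eef_pos: [500.7, 128.4, 267.1]
orientation: [-0.117, -3.139, 0.001]
ft_force: [-0.3, 1.1, 0.2]
opening: 0.6
gripper_force: 0.0
```

Call:
{"fn": "apply_moves", "kwargs": {
  "motion": [
    [[-1,-0.067,-0.964,-0.259,0],[-1,-0.067,-0.964,-0.259,0],[-1,-0.067,-0.964,-0.259,0],[-1,0,0,0,0]]
  ]
}}

```text
t: 11.72
eef_pos: [498.7, 99.6, 259.4]
orientation: [-0.117, -3.139, 0.001]
ft_force: [0.1, -1.1, -0.0]
opening: 0.3
gripper_force: 0.0
```

Call:
{"fn": "apply_moves", "kwargs": {
  "motion": [
    [[-1,-0.04,-0.578,-0.155,0],[-1,-0.04,-0.578,-0.155,0],[-1,-0.04,-0.578,-0.155,0]]
  ]
}}

```text
t: 12.1
eef_pos: [497.6, 83.1, 254.8]
orientation: [0.114, 3.139, 0.0]
ft_force: [-0.5, 0.2, -0.4]
opening: 0.6
gripper_force: 0.1
```

Call:
{"fn": "apply_moves", "kwargs": {
  "motion": [
    [[-1,-0.04,-0.578,-0.155,0],[-1,-0.04,-0.578,-0.155,0]]
  ]
}}

```text
t: 12.35
eef_pos: [496.8, 71.5, 251.7]
orientation: [0.114, 3.139, 0.0]
ft_force: [0.1, 0.0, 0.3]
opening: 0.8
gripper_force: 0.4
```

Call:
{"fn": "apply_moves", "kwargs": {
  "motion": [
    [[-1,-0.027,-0.385,-0.104,0],[-1,-0.027,-0.385,-0.104,0]]
  ]
}}

```text
t: 12.6
eef_pos: [496.4, 64.2, 249.8]
orientation: [0.114, 3.139, 0.001]
ft_force: [-0.3, 2.0, -0.1]
opening: 0.5
gripper_force: 0.6
```

Call:
{"fn": "apply_moves", "kwargs": {
  "motion": [
    [[-1,-0.02,-0.289,-0.078,0],[-1,-0.02,-0.289,-0.078,0]]
  ]
}}

```text
t: 12.85
eef_pos: [495.9, 58.4, 248.2]
orientation: [0.114, 3.139, 0.0]
ft_force: [0.2, 2.0, 0.1]
opening: 0.4
gripper_force: 0.7
```

Call:
{"fn": "apply_moves", "kwargs": {
  "motion": [
    [[-1,-0.02,-0.289,-0.078,0],[-1,-0.02,-0.289,-0.078,0]]
  ]
}}

```text
t: 13.1
eef_pos: [495.5, 52.5, 246.6]
orientation: [0.114, 3.139, 0.0]
ft_force: [-0.2, 1.7, 0.7]
opening: 0.3
gripper_force: 0.7
```

Call:
{"fn": "apply_moves", "kwargs": {
  "motion": [
    [[-1,-0.013,-0.193,-0.052,0],[-1,-0.013,-0.193,-0.052,0]]
  ]
}}

```text
t: 13.35
eef_pos: [495.2, 48.7, 245.6]
orientation: [-0.114, -3.14, -0.0]
ft_force: [-0.1, 1.4, 1.3]
opening: 0.4
gripper_force: 0.7
```

Call:
{"fn": "apply_moves", "kwargs": {
  "motion": [
    [[-1,-0.013,-0.193,-0.052,0],[-1,-0.013,-0.193,-0.052,0]]
  ]
}}

```text
t: 13.6
eef_pos: [494.9, 44.8, 244.5]
orientation: [-0.114, -3.14, 0.0]
ft_force: [0.1, 1.6, 0.4]
opening: 0.0
gripper_force: 0.7
```

Call:
{"fn": "apply_moves", "kwargs": {
  "motion": [
    [[-1,-0.013,-0.193,-0.052,0]]
  ]
}}

```text
t: 13.72
eef_pos: [494.8, 42.8, 244.0]
orientation: [-0.114, -3.139, 0.0]
ft_force: [0.2, 1.7, 1.0]
opening: 0.3
gripper_force: 0.7
```

Call:
{"fn": "apply_moves", "kwargs": {
  "motion": [
    [[-1,-0.013,-0.193,-0.052,0]]
  ]
}}

```text
t: 13.85
eef_pos: [494.7, 40.9, 243.5]
orientation: [-0.114, -3.139, 0.0]
ft_force: [0.6, 1.7, 0.1]
opening: 0.6
gripper_force: 0.6
```

```bash
python3 - <<'E'
from h import *
o=observe();print(o['t'],o['eef_pos'],o['ft_force'],o['opening'],o['gripper_force'])
f=grab_frame("side")[:,:,::-1]; w=grab_frame("wrist")[:,:,::-1]
a=cv2.resize(f[190:270,205:305],(800,640),interpolation=cv2.INTER_CUBIC)[:600]
b=cv2.resize(w,(320,240),interpolation=cv2.INTER_AREA)
cv2.imwrite("pics/w6.png",np.hstack([cv2.resize(a,(480,360)),np.vstack([b,np.zeros((120,320,3),np.uint8)])]))
E
```

```text
13.85 [494.68294793  40.88635427 243.47437146] [0.59875078 1.67649274 0.06874968] 0.5676483604466871 0.6280672363936901
```

View pics/w6.png

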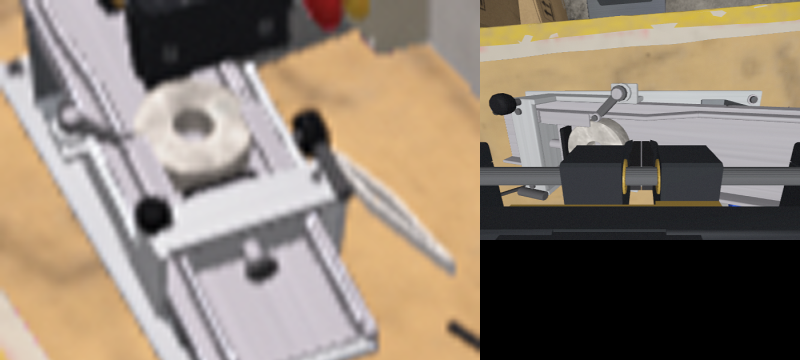

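The nest's hole is at (195,122) in the left part, just short of the black pad at (225,180), with the pawl pushed aside at (100,130). Continuing in small steps, feeling for the force.

Call:
{"fn": "apply_moves", "kwargs": {
  "motion": [
    [[-1,-0.013,-0.193,-0.052,0]]
  ]
}}

```text
t: 14.08
eef_pos: [494.6, 39.1, 243.0]
orientation: [-0.114, -3.139, -0.0]
ft_force: [0.0, 1.7, 0.9]
opening: 0.4
gripper_force: 0.7
```

Call:
{"fn": "apply_moves", "kwargs": {
  "motion": [
    [[-1,-0.013,-0.193,-0.052,0]]
  ]
}}

```text
t: 14.2
eef_pos: [494.4, 37.1, 242.5]
orientation: [0.114, 3.139, 0.0]
ft_force: [0.7, 2.4, 0.8]
opening: 0.1
gripper_force: 0.6
```

Call:
{"fn": "apply_moves", "kwargs": {
  "motion": [
    [[-1,-0.007,-0.096,-0.026,0],[-1,0,0,0,0]]
  ]
}}

```text
t: 14.45
eef_pos: [494.4, 36.1, 242.2]
orientation: [-0.114, -3.139, 0.0]
ft_force: [0.4, 0.5, 0.0]
opening: 0.1
gripper_force: 0.4
```

Call:
{"fn": "apply_moves", "kwargs": {
  "motion": [
    [[-1,-0.013,-0.193,-0.052,0]]
  ]
}}

```text
t: 14.58
eef_pos: [494.3, 35.1, 241.8]
orientation: [0.113, 3.139, 0.002]
ft_force: [-1.2, 5.4, 4.6]
opening: 0.3
gripper_force: 3.1
```

Call:
{"fn": "apply_moves", "kwargs": {
  "motion": [
    [[-1,-0.013,-0.193,-0.052,0]]
  ]
}}

```text
t: 14.7
eef_pos: [494.3, 33.7, 241.5]
orientation: [0.112, 3.139, 0.003]
ft_force: [-1.8, 7.3, 5.8]
opening: 0.3
gripper_force: 4.4
```

Call:
{"fn": "apply_moves", "kwargs": {
  "motion": [
    [[-1,-0.01,-0.145,-0.039,0]]
  ]
}}

```text
t: 14.82
eef_pos: [494.3, 32.7, 241.3]
orientation: [0.111, 3.139, 0.004]
ft_force: [-1.3, 8.7, 7.9]
opening: 0.1
gripper_force: 5.3
```

Call:
{"fn": "apply_moves", "kwargs": {
  "motion": [
    [[-1,-0.01,-0.145,-0.039,0]]
  ]
}}

```text
t: 14.95
eef_pos: [494.2, 31.8, 241.0]
orientation: [0.111, 3.139, 0.005]
ft_force: [-2.5, 11.0, 10.5]
opening: 0.1
gripper_force: 6.2
```

Call:
{"fn": "apply_moves", "kwargs": {
  "motion": [
    [[-1,0,0,0.06,0]]
  ]
}}

```text
t: 15.08
eef_pos: [494.0, 31.7, 241.3]
orientation: [0.111, 3.139, 0.005]
ft_force: [-1.0, 8.5, 1.1]
opening: 0.6
gripper_force: 4.2
```

Call:
{"fn": "apply_moves", "kwargs": {
  "motion": [
    [[-1,-0.007,-0.1,-0.02,0]]
  ]
}}

```text
t: 15.2
eef_pos: [494.0, 30.9, 241.0]
orientation: [0.11, 3.139, 0.005]
ft_force: [-1.6, 10.3, 2.6]
opening: 0.3
gripper_force: 5.1
```

Call:
{"fn": "apply_moves", "kwargs": {
  "motion": [
    [[-1,-0.007,-0.1,-0.015,0]]
  ]
}}

```text
t: 15.32
eef_pos: [493.9, 30.2, 240.9]
orientation: [0.11, 3.139, 0.005]
ft_force: [-1.1, 10.9, 2.4]
opening: 0.7
gripper_force: 5.6
```

Call:
{"fn": "apply_moves", "kwargs": {
  "motion": [
    [[-1,-0.007,-0.1,-0.015,0]]
  ]
}}

```text
t: 15.45
eef_pos: [493.9, 29.5, 240.7]
orientation: [0.109, 3.139, 0.006]
ft_force: [-1.1, 10.6, 1.9]
opening: 0.3
gripper_force: 6.0
```

Call:
{"fn": "apply_moves", "kwargs": {
  "motion": [
    [[-1,-0.007,-0.1,-0.015,0]]
  ]
}}

```text
t: 15.58
eef_pos: [493.9, 28.7, 240.6]
orientation: [0.109, 3.139, 0.007]
ft_force: [-1.0, 12.4, 2.3]
opening: 0.7
gripper_force: 6.5
```

Call:
{"fn": "apply_moves", "kwargs": {
  "motion": [
    [[-1,-0.004,-0.07,-0.01,0]]
  ]
}}

```text
t: 15.7
eef_pos: [493.8, 28.3, 240.5]
orientation: [0.109, 3.139, 0.007]
ft_force: [-1.0, 13.8, 2.5]
opening: 0.1
gripper_force: 6.8
```

```bash
python3 - <<'E'
from h import *
o=observe();print(o['t'],o['eef_pos'],o['ft_force'])
g=lambda a:cv2.cvtColor(a,cv2.COLOR_BGR2GRAY)
a=g(cv2.resize(cv2.imread("pics/c1.png"),(200,150),interpolation=cv2.INTER_AREA))
b=g(grab_frame("side")[150:300,190:390,::-1].copy())
sl=(slice(58,72),slice(24,46))
o=g(cv2.resize(cv2.resize(cv2.imread("pics/w6.png")[:360,:480],(100,75),interpolation=cv2.INTER_AREA),(100,75)))
o=np.pad(o,((40,0),(15,0)))  # native crop [190:,205:] -> c1 grid
for n,im in(("closed",a),("passing",o),("now",b)):print(n);print("\n".join(" ".join("%3d"%v for v in r) for r in im[sl]))
E
```

```text
15.7 [493.81629416  28.25934385 240.5116823 ] [-0.95725379 13.77481187  2.54365342]
closed
 57  60  61  77 105 155 200 194 171 126 133 196 169 183 191 192 194 193 190 189 189 189
 65  77  82  95 102 126 208 200 188 161 127 172 191 169 187 191 192 193 191 190 189 189
 98 110 112 109  98 114 181 203 194 183 137 136 197 169 183 191 192 193 193 191 190 189
126 128 122  98  87 100 136 210 201 191 166 138 176 192 169 189 194 193 194 194 192 191
130 127 120  95 115 146 161 199 200 193 183 142 138 198 167 186 193 194 191 191 192 192
129 123 121 107 160 189 183 164 166 162 156 128 121 169 164 157 174 187 162 155 177 191
135 128 143 112 161 185 170 133 107 103 104  98  97 106 118 103 131 160 109  97 149 189
171 154 181 109 116 138 122  94  77  75  73  74  77  77  80  78  95 121  99  87 128 187
199 170 202 128  80  75  73  73  97  96  73  77  83  81  73  79  95 110 113 106 134 187
204 165 183 175 126  87  93 102 147 155 131 139 146 140 110 118 162 142 152 154 164 191
210 179 150 178 168 149 151 139 164 201 196 178 189 186 146 140 204 174 187 192 189 201
216 202 153 150 160 159 161 156 171 216 2
[... 1998 characters left out ...]
 131 155 112 176 197 179 140 110 107 107 104 103 107 127 103 136 175 109  94 158 200
179 156 199 106 123 148 129  98  80  79  76  77  81  80  84  82  97 130 103  91 133 201
213 171 222 129  77  76  75  74 102 101  71  79  83  83  74  82  95 115 120 108 138 208
215 164 196 188 134  86  99 105 160 164 133 150 157 152 117 121 180 147 162 160 173 215
220 188 150 193 178 159 165 145 171 211 207 187 200 198 152 142 226 175 198 203 197 221
222 215 155 156 164 165 167 161 174 227 229 180 198 202 174 127 194 197 202 202 199 213
223 222 191 153 191 168 182 197 211 225 236 221 199 201 195 134 139 204 204 197 195 198
220 225 215 168 223 214 214 191 186 191 242 237 192 199 201 171 120 177 208 199 195 196
```

The pawl pixels match the closed picture, so it has snapped back behind the nest. I'll back away gently up the slope, then lift.

Call:
{"fn": "apply_moves", "kwargs": {
  "motion": [
    [[-1,0.01,0.15,0.06,0],[-1,0.02,0.3,0.12,0],[-1,0.04,0.58,0.2,0],[-1,0.067,0.964,0.4,0],[-1,0.067,1,1,0]]
  ]
}}

```text
t: 16.38
eef_pos: [495.5, 54.8, 258.2]
orientation: [-0.115, -3.139, 0.001]
ft_force: [0.5, 0.5, 0.7]
opening: 0.5
gripper_force: 0.0
```

Call:
{"fn": "apply_moves", "kwargs": {
  "motion": [
    [[-1,0,1,3,0],[-1,0,1,5,0],[-1,0,0,4,0],[-1,0,0,0,0],[-1,0,0,0,0]]
  ]
}}

```text
t: 17.0
eef_pos: [495.3, 74.8, 377.8]
orientation: [-0.114, -3.139, 0.0]
ft_force: [-0.9, -0.3, -1.1]
opening: 0.2
gripper_force: 0.0
```

```bash
python3 - <<'E'
from h import *
o=observe();print(o['t'],o['eef_pos'],o['ft_force'])
g=lambda a:cv2.cvtColor(a,cv2.COLOR_BGR2GRAY)
a=g(cv2.resize(cv2.imread("pics/c1.png"),(200,150),interpolation=cv2.INTER_AREA)).astype(float)
f=grab_frame("side")[:,:,::-1].copy()
b=g(f[150:300,190:390]).astype(float)
sl=(slice(58,72),slice(24,46))
print("pawl corr",np.corrcoef(a[sl].ravel(),b[sl].ravel())[0,1])
# knob on the stop rod: shift from start
kn=(slice(85,103),slice(60,80))
print("knob shift px",cv2.phaseCorrelate(a[kn].copy(),b[kn].copy()))
m=camera_model("side");p=np.load("p.npy")
for s in(198,203,208):
    q=proj(m,chute(p,slope(s,0,19)))[0];print(s,q)
# nest hole: dark blob near expected
roi=b[45:85,40:75]; print("\n".join(" ".join("%3d"%v for v in r[::1]) for r in roi[10:34:2,4:32]))
E
```

```text
17.0 [495.26596671  74.780175   377.82250142] [-0.85457204 -0.31333931 -1.10402499]
pawl corr 0.9835896040334309
knob shift px ((0.31372367824317493, 0.24216748421165768), 1.0280095956069064)
198 [243.93635888 213.56045796]
203 [244.76275365 215.14531991]
208 [245.59359877 216.73871674]
193 196 192 195 198 199 196 196 198 199 200 198 198 200 200 192 135 140 211 201 197 136 177 227 192 168 168 164
194 193 196 194 194 199 199 194 197 199 200 200 199 196 199 199 194 133 138 220 203 199 136 149 225 201 174 172
195 194 194 196 195 203 200 191 194 190 187 183 178 179 193 195 197 192 138 132 195 167 185 131 157 232 212 179
196 196 196 209 229 230 209 195 187 177 173 172 173 177 179 181 187 194 200 194 171 199 195 194 169 189 232 206
184 202 216 220 221 224 213 193 181 167 160 166 177 188 195 208 215 197 192 190 196 188 195 192 192 190 188 225
186 225 225 212 205 204 206 194 171 134 108 109 112 114 138 183 227 217 208 196 192 193 181 196 192 191 190 188
219 222 208 195 197 199 203 202 115  90  95 101 106 103  94  97 154 227 222 215 204 202 196 185 194 192 191 189
196 207 204 211 213 212 218 222 190 119 124 159 164 148 120 111 181 231 219 215 222 226 222 206 168 192 193 192
191 193 200 206 213 216 222 218 224 217 208 213 214 215 207 210 228 226 213 213 218 223 226 219 148 126 189 194
196 192 193 203 222 229 223 217 218 214 219 214 208 206 208 214 217 220 211 203 201 205 181 127 131 167 142 200
205 195 191 193 203 216 218 222 219 213 209 204 202 197 190 187 198 214 210 193 165 116  78  76 143 198 174 154
177 205 196 192 194 197 143 141 174 195 190 189 181 173 163 145 132 130  95  65  67  81 118 162 178 213 220 216
```

```bash
python3 -c "
from bench import close_job
print(close_job())"
```

```text
the job is handed in; nothing more can be done
None
```

I laid the middle-sized nest in the upper chute and pushed it past the pawl to about 14 N at the stop. After I backed off, image checks matched the closed pawl with the nest still at the stop, and I handed the job in at about 17 s; no verdict came back.

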